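# Lock the drilled collar onto the clamping pillar

## Task

Fit the drilled metal collar onto the clamping pillar: lower it squarely over the upright rod, its slotted bore passing the cross pin, press it down against the spring disc, turn it clockwise (seen from above) and let it rise so that the pin sits in the collar's groove and holds it there, then let go. Feel your way: never force the collar hard against the pillar, and leave the other things on the bench alone.

Things in the scene. Friction and masses are not known exactly. Their poses are not given: they have to be found in the camera images.
- fixture: clamping pillar: grey base plate 130 x 110 x 12 mm bolted to the bench; origin at the centre of its underside, x along the 130 mm side, z up. An upright 16 mm steel rod stands on it, clamped immovably, but its axis lies off this origin by up to 5 mm in x and 5 mm in y, and its cross pin is turned up to 17 degrees either way from the base's x: none of this is measured; feel or see it.
- pin_height (a point): point on the base's nominal axis, 94 mm up, level with the cross pin's centre line (not on the true rod axis: see fixture). The pin, 6 mm thick and 32 mm long, lies level, roughly along the fixture's x, and crosses the true axis. The rod is straight up to 99 mm above the bench, then a cone from 16 to 4 mm diameter up to its end at 111 mm.
- disc (a joint): round spring disc, 50 mm diameter, at the foot of the rod: how far it is pressed down, m, from 0 (flat top 50 mm above the bench, pushes up with 5 N) to 0.014 (solid stop, 12 N). Must be pressed to at least 0.011 for the collar's lobes to pass under the pin; reads about 0.007 when the collar is locked.
- collar: loose bare-metal collar block, 48 (x) x 40 (y) x 57 mm, about 0.22 kg, standing on the bench; origin at the centre of its underside, z up. An 18 mm bore runs through along z, with a keyway 11 mm wide (y), 36 mm long (x) that lets the cross pin through when the collar's x lies along the pin, either way round (about 9 degrees of play).
- collar_grip (a point): point on the bore axis, 38 mm above the collar's underside, at the height to grip: from above, on the two flat sides facing the collar's +y and -y, 40 mm apart. When the collar is fully pressed down the rod's end stands about 38 mm above this point.
- collar_top (a point): point on the bore axis level with the top face, 48 mm above the underside. On this face stand two 4 mm high lobes (39 and 219 degrees anticlockwise from x) and two 9 mm high stop lugs (127 and 307). The 10 mm wide gap at 75 degrees is the groove: pressed down and turned 75 degrees clockwise, then let up, the pin lies in it; the underside is then 43 mm above the bench.
- tape_measure: yellow tape measure, 63 x 83 x 36 mm, bystander; origin at the centre of its underside
- chuck_key: steel drill chuck key, 60 x 82 x 16 mm, bystander; origin at the centre of its underside
- steel_angle: short steel angle, 30 x 100 x 28 mm, bystander; origin at the centre of its underside
- wood_block: dark wood block, 125 x 45 x 38 mm, bystander; origin at the centre of its underside
Mind the look-alikes: they are no part of the job. Several things look just like the collar: the one meant starts nearest to the robot's base. Of the things shaped like the fixture, the grey one is meant.

How it is judged:
By the outcome, as a careful person would: the job done as asked, in the order asked, and still so for the second after the job is handed in, with the robot touching nothing.
It also fails if it takes over 72 s, if anything falls off the work surface, if the arm or the gripper's body presses on something with over 40 N, if the wrist force passes 120 N, or if a joint passes its speed limit or range.

## Robot

A 6-joint arm with a two-finger parallel gripper is mounted at the origin on a cart in front of the work surface, level with it; the furniture and walls round the work are solid. World frame = base frame: x ahead of the robot, y to its left, z up, the work surface at z = 0. Lengths are in mm, angles in rad, forces in N, time in s.
With the tool pointing down it reaches from about 350 to 875 mm from the base axis. Payload 4.2 kg.
Tool frame: the origin (TCP) lies at the very end of the fingers, on their centre line; the grasp point (between the pads) lies 19 mm behind it (pinch_z is the distance from the TCP to the grasp point, in mm); z points along the fingers, y is the line along which they close (so a half turn about z gives the same grasp; the last joint's range is limited). The gripper opens to 85 mm and grips with 20 to 120 N. Pads are 22 mm wide; open, the fingers measure 114 mm over their backs; the gripper's body (76 mm by 85 mm) begins 54 mm behind the grasp point. The pads swing forward as they close: fully open they stand 13 mm farther back than shut.
Start: joints at [-1.055, 0.385, 0.008, 0, -1.194, -0.259], TCP at [158.759, -604.479, 231.312] pointing down, gripper open.
Joint ranges: [-3.14, 3.14], [-1.21, 2.06], [-1.07, 1.41], [-3.16, 2.05], [-2.99, -0.16], [-3.1, 3.1]. Speed limits (rad/s): [2.79, 2.79, 3.14, 3.14, 3.14, 3.14].

## Interface

Orientations are given as a unit quaternion [x, y, z, w].
In Python, from bench import * gives the robot as it stands.
- The arm moves only by the tool arm_command, never from a script. Its argument "steps" is one flat list of numbers, 4 for each row, row after row: the shift along the tool's x, y, z in m, then the turn about the tool's z in rad. In form: [tx, ty, tz, roll, tx, ty, tz, roll, ...]. A call has 1 to 20 rows; each row shifts and turns the commanded pose from where the row before left it, along the tool's axes as they then stand; what a row does not reach is not made up. A row lasts 1/8 s, in which the tool goes at most 62.5 mm and 10.7 degrees, less where a joint would pass 70% of its speed; a pose out of reach is approached as far as the arm can. A call with a gripper value outside its range is refused whole. "grip" is the finger opening in m, from 0 to 0.0854, set as the call begins (left out, the last holds). The fingers move at their own pace and stop on an object; the grip force is fixed at half the most. Time passes only in rows, so rows that do not move let the fingers close. It gives the time, the measured TCP pose, the force, the opening and the grip force at its end, in the units of the state.
- read_state(): the state, without advancing time (a new reading comes with each control period).
- get_image(name): name is "side" or "top"; returns the picture (420x560x3 uint8, red, green, blue); there is no depth.
- get_calibration(name): a dict with "camera_matrix" (3x3 intrinsics, pixels), "k1" (the pictures are not rectified: a ray, as slopes to the right and down, at radius r is drawn at 1 + k1 r^2 times it, then the intrinsics apply), "cam_to_world" (4x4, takes a point from camera to world coordinates). Camera axes: x right, y down, z forward; pixel columns grow to the right and rows downward; lengths in mm; the calibration is good to about 2 mm. A picture is of the moment at which its call begins. get_calibration takes no time and is no camera call.
- job_done(): hands the job in; it is judged then, once.
The state is a dict: "clock": time; "joints": joint angles; "joint_vel": joint speeds; "joint_efforts": joint torques, N m; "position": TCP position; "ee_rot": TCP orientation; "contact_force": force on the tool from outside, world axes, zero at the start; "wrist_torque": the same for the moment, N m; "gripper_width": finger opening in mm; "grasp_force": force on a finger pad.
Only numpy, scipy, OpenCV 4.12 (cv2) and the standard library are available. Lean on these libraries where they do the work, as an engineer would, in place of code of your own. Each camera call takes 0.05 s, during which the arm holds its last target. There are 200 camera calls.

## Working session

There is one attempt and no reset: what is moved stays moved. The work goes in short steps, Python scripts to look and compute and a tool call to move; the robot and the scene stay as the last step left them, time stands still between calls to the robot, and variables do not carry over. Pictures are saved under pics/ and viewed, at most 10 in all, crops included, and the job is handed in when it is done.

Besides the shell and the picture viewer there is one more tool, called by a JSON object that holds its "name" and its "arguments". arm_command: Moves the arm, as the interface text tells. Its arguments: {"type":"object","properties":{"steps":{"type":"array","items":{"type":"number"}},"grip":{"type":"number"}},"required":["steps"]}

```bash
mkdir -p pics; ls
python3 - <<'E'
from bench import *
import cv2
for n in("top","side"):
    cv2.imwrite(f"pics/{n}0.png",cv2.resize(get_image(n)[:,:,::-1],(800,600),interpolation=cv2.INTER_CUBIC))
    print(get_calibration(n))
print(read_state())
E
```

```text
pics
{'camera_matrix': array([[408.5527174 ,   0.        , 273.74539123],
       [  0.        , 408.5527174 , 211.33916127],
       [  0.        ,   0.        ,   1.        ]]), 'k1': -0.0831730027646487, 'cam_to_world': array([[ 2.84868028e-02, -9.84767104e-01,  1.71529162e-01,
         3.49874392e+02],
       [-9.99456623e-01, -2.52137963e-02,  2.12302473e-02,
        -2.57832076e+01],
       [-1.65819478e-02, -1.72040739e-01, -9.84950264e-01,
         1.16005790e+03],
       [ 0.00000000e+00,  0.00000000e+00,  0.00000000e+00,
         1.00000000e+00]])}
{'camera_matrix': array([[531.48931502,   0.        , 269.92979929],
       [  0.        , 531.48931502, 205.68479833],
       [  0.        ,   0.        ,   1.        ]]), 'k1': 0.054889835674053526, 'cam_to_world': array([[-6.20198049e-01, -6.89203766e-01,  3.74636556e-01,
         1.37769270e+02],
       [-7.84445108e-01,  5.44591996e-01, -2.96758201e-01,
         2.89399617e+02],
       [ 5.02800101e-04, -4.77930671e-01, -8.78397416e-01,
         1.04041146e+03],
       [ 0.00000000e+00,  0.00000000e+00,  0.00000000e+00,
         1.00000000e+00]])}
{'clock': 0.1, 'joints': array([-1.05538590e+00,  3.85479470e-01,  6.74549723e-03, -4.44035437e-04,
       -1.19396466e+00, -2.58625095e-01]), 'joint_vel': array([ 0.00028054, -0.00292607,  0.00161307,  0.00042491,  0.00191532,
        0.00115404]), 'joint_efforts': array([-1.53434926e-04, -3.93318558e+01,  1.88929743e+01,  4.19794723e+00,
       -2.57456006e-03,  1.04203515e-06]), 'position': array([ 158.63541528, -603.99486618,  230.32307679]), 'ee_rot': array([-1.27958925e-01,  9.91778991e-01,  9.58689299e-04, -1.67892017e-04]), 'contact_force': array([ 0.57836313, -0.35613598, -0.04265866]), 'wrist_torque': array([ 0.00170221,  0.03757707, -0.02723783]), 'grasp_force': 0.0, 'gripper_width': 85.4124230469694}
```

View pics/top0.png

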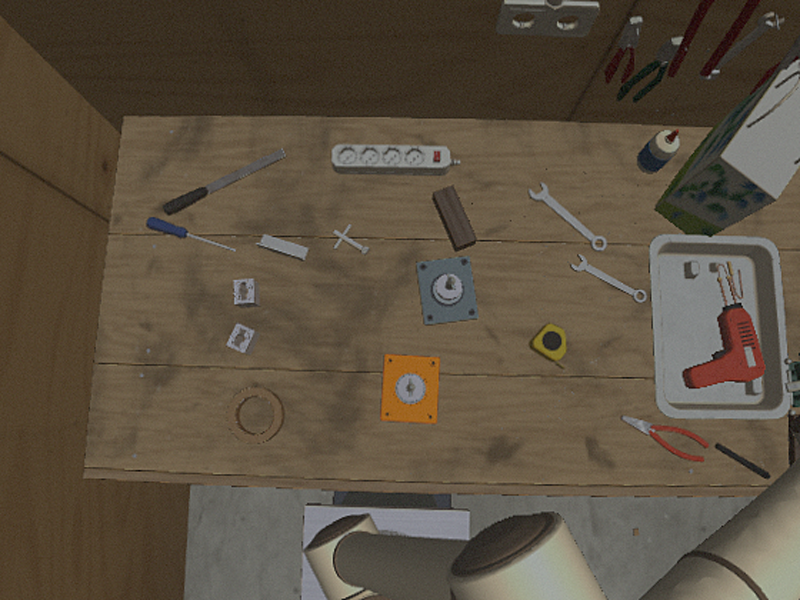

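View pics/side0.png

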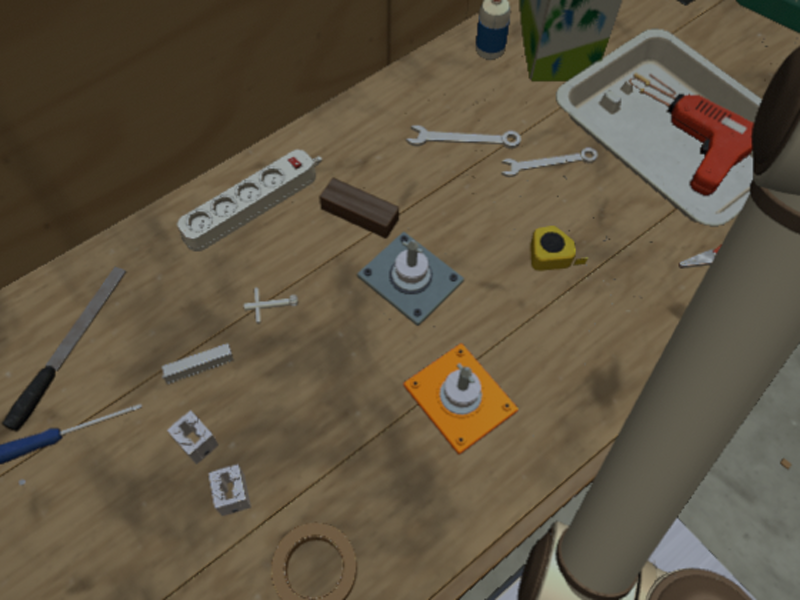

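Top: two collars at (245,292) and (240,338), the lower one being nearer the base; grey fixture at (447,290), with its rod end near (450,282). In the side view the target collar is at (228,490) and the grey rod at (412,250). I'll zoom in next.

```bash
cat > h.py <<'E'
import numpy as np, cv2
from bench import *
def proj(n,P):
    c=get_calibration(n);T=np.linalg.inv(c["cam_to_world"]);K=c["camera_matrix"]
    p=np.atleast_2d(P)@T[:3,:3].T+T[:3,3];s=p[:,:2]/p[:,2:]
    s=s*(1+c["k1"]*(s**2).sum(1,keepdims=True));return s*K[0,0]+K[:2,2]
def ray(n,uv):
    c=get_calibration(n);T=c["cam_to_world"];K=c["camera_matrix"]
    d=(np.atleast_2d(uv)-K[:2,2])/K[0,0];s=d.copy()
    for _ in range(20): s=d/(1+c["k1"]*(s**2).sum(1,keepdims=True))
    v=np.c_[s,np.ones(len(s))]@T[:3,:3].T;return T[:3,3],v
def at_z(n,uv,z):
    o,v=ray(n,uv);z=np.broadcast_to(z,(len(v),))
    return o+v*((z-o[2])/v[:,2])[:,None]
def tri(a,b):
    A=0;r=0
    for n,uv in(("top",a),("side",b)):
        o,v=ray(n,uv);v=v[0]/np.linalg.norm(v[0]);M=np.eye(3)-np.outer(v,v);A=A+M;r=r+M@o
    return np.linalg.solve(A,r)
def avg(n,k=5): return np.mean([get_image(n).astype(float) for _ in range(k)],0).astype(np.uint8)
E
python3 - <<'E'
from h import *
A={n:avg(n) for n in("top","side")}
for n in A: np.save(n+".npy",A[n])
# crops 50x37.5 px -> 400x300 (x8) ; fixture 66x50
pan=[]
for n,(u,v) in(("top",(168,237)),("side",(160,343)),("top",(313,200)),("side",(288,190))):
    M=np.float32([[8,0,-8*(u-25)],[0,8,-8*(v-18.75)]]) if len(pan)<2 else np.float32([[6,0,-6*(u-400/12)],[0,6,-6*(v-25)]])
    pan.append(cv2.warpAffine(A[n][:,:,::-1],M,(400,300),flags=cv2.INTER_CUBIC))
cv2.imwrite("pics/zoom.png",np.vstack([np.hstack(pan[:2]),np.hstack(pan[2:])]))
print(at_z("top",[[168,237]],50),at_z("side",[[160,343]],50),at_z("top",[[313,200]],50),at_z("side",[[288,190]],50))
E
```

```text
[[463.94491684 287.56181503  50.        ]] [[459.39590262 293.75442331  50.        ]] [[ 577.84440735 -109.65593948   50.        ]] [[566.22471586 -99.64218844  50.        ]]
```

View pics/zoom.png

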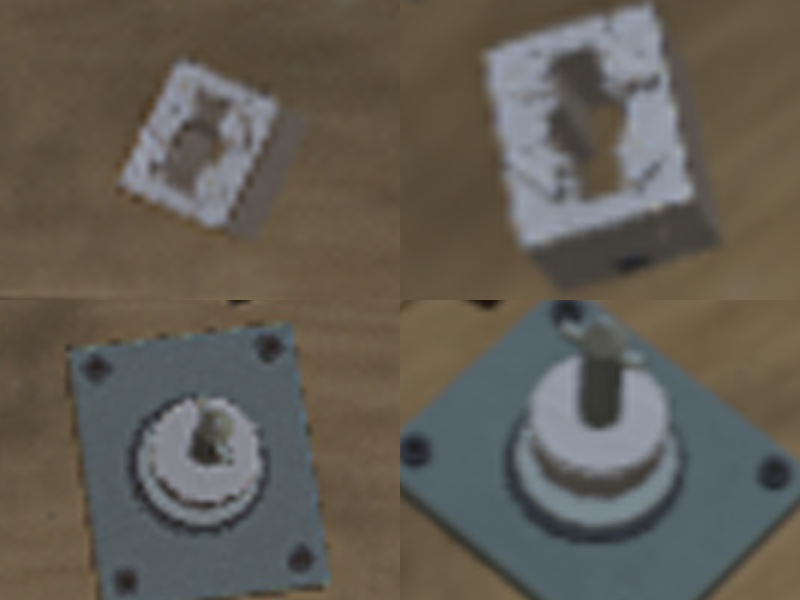

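```bash
cat >> h.py <<'E'
W={"ct":(8,168,237,25,18.75),"cs":(8,160,343,25,18.75),"ft":(6,313,200,400/12,25),"fs":(6,288,190,400/12,25)}
def px(k,p):
    s,u,v,a,b=W[k];return np.atleast_2d(p)/s+[u-a,v-b]
E
python3 - <<'E'
from h import *
np.set_printoptions(precision=1,suppress=True)
for n,k,c in(("top","ct",[(182,60),(278,101),(222,229),(120,187)]),("side","cs",[(85,52),(250,5),(292,200),(125,247)])):
    P=at_z(n,px(k,c),48);print(n,P[:,:2].tolist(),P.mean(0));E=np.roll(P,-1,0)-P
    print(np.linalg.norm(E[:,:2],axis=1),np.degrees(np.arctan2(E[:,1],E[:,0])))
P=at_z("top",px("ft",[(68,50),(290,22),(328,285)]),12);E=P[1:]-P[:-1]
print("base",P[:,:2],(P[0]+P[2])/2,np.linalg.norm(E,axis=1),np.degrees(np.arctan2(E[:,1],E[:,0])))
b=at_z("top",px("ft",[(96,68),(270,47),(302,258),(125,282)]),12);print("bolts",b,b.mean(0))
b=at_z("side",px("fs",[(168,11),(373,174),(14,150)]),12);print("bolts side",b,(b[1]+b[2])/2)
print("disc top",at_z("top",px("ft",[(209,150)]),50),"side",at_z("side",px("fs",[(200,107)]),50))
print("pin top",at_z("top",px("ft",[(203,104),(226,156)]),94),"side",at_z("side",px("fs",[(167,28),(243,61)]),94))
print("tip side",at_z("side",px("fs",[(200,22)]),111))
E
```

```text
top [[495.2816109884824, 296.7049001524098], [481.93854494649906, 261.97662633598674], [437.1301608933159, 278.5339141673043], [450.51001629327106, 315.27455737172664]] [466.2 288.1  48. ]
[37.2 47.8 39.1 48.5] [-111.   159.7   70.   -22.5]
side [[496.14152196266355, 302.43418392103763], [481.5030490472102, 266.31100328142145], [437.1568365646711, 283.4174198165998], [452.02895699358487, 318.97901748197137]] [466.7 292.8  48. ]
[39.  47.5 38.5 47.1] [-112.1  158.9   67.3  -20.6]
base [[ 633.1  -48.5]
 [ 649.7 -155.2]
 [ 522.1 -173.9]] [ 577.6 -111.2   12. ] [108. 129.] [ -81.2 -171.7]
bolts [[ 624.6  -62.1   12. ]
 [ 637.1 -145.6   12. ]
 [ 534.7 -161.5   12. ]
 [ 521.1  -77.8   12. ]] [ 579.3 -111.8   12. ]
bolts side [[ 637.8 -143.9   12. ]
 [ 534.8 -158.4   12. ]
 [ 625.7  -60.1   12. ]] [ 580.3 -109.3   12. ]
disc top [[ 578.  -113.8   50. ]] side [[ 580.2 -111.    50. ]]
pin top [[ 589.7 -107.4   94. ]
 [ 566.4 -117.9   94. ]] side [[ 592.7 -104.6   94. ]
 [ 565.7 -116.8   94. ]]
tip side [[ 579.4 -108.   111. ]]
```

Measured: target collar at about (466, 290), long axis at -20.6°. Rod axis at about (579, -112), pin at about +24°. Sizes agree with the given ones (39×48 top face, base 108×129). Moving over the collar via (480, -250).

{"name": "arm_command", "arguments": {"steps": [-0.0334,0.0217,0,0,-0.0334,0.0217,0,0,-0.0334,0.0217,0,0,-0.0334,0.0217,0,0,-0.0334,0.0217,0,0,-0.0334,0.0217,0,0,-0.0334,0.0217,0,0,-0.0334,0.0217,0,0,-0.0334,0.0217,0,0,-0.0334,0.0217,0,0,-0.0334,0.0217,0,0,-0.0334,0.0217,0,0]}}

```text
clock: 2.1
position: [481.1, -249.7, 231.6]
ee_rot: [-0.128, 0.992, -0.0, 0.0]
contact_force: [0.4, 0.3, 0.1]
gripper_width: 85.6
grasp_force: 0.0
```

{"name": "arm_command", "arguments": {"steps": [-0.0089,0.0375,0,0,-0.0089,0.0375,0,0,-0.0089,0.0375,0,0,-0.0089,0.0375,0,0,-0.0089,0.0375,0,0,-0.0089,0.0375,0,0,-0.0089,0.0375,0,0,-0.0089,0.0375,0,0,-0.0089,0.0375,0,0,-0.0089,0.0375,0,0,-0.0089,0.0375,0,0,-0.0089,0.0375,0,0,-0.0089,0.0375,0,0,-0.0089,0.0375,0,0,0,0,0.02,0.1545,0,0,0.02,0.1545,0,0,0.02,0.1545,0,0,0.02,0.1545,0,0,0,0]}}

```text
clock: 4.47
position: [466.7, 287.9, 150.0]
ee_rot: [0.179, 0.984, -0.001, -0.001]
contact_force: [0.9, -0.2, 0.7]
gripper_width: 85.6
grasp_force: 0.0
```

```bash
cat >> h.py <<'E'
from scipy.spatial.transform import Rotation as R
def st():
    s=read_state();M=R.from_quat(s["ee_rot"]).as_matrix()
    print("t%.2f"%s["clock"],"pos",s["position"].round(1),"yawY %.1f"%np.degrees(np.arctan2(M[1,1],M[0,1])),"z",M[:,2].round(3),"F",s["contact_force"].round(1),"T",s["wrist_torque"].round(2),"w %.1f g %.1f"%(s["gripper_width"],s["grasp_force"]),"q",s["joints"].round(2));return s,M
def to(x,y,z):
    s,M=st();print("tool shift mm",(M.T@(np.array([x,y,z])-s["position"])).round(1))
E
python3 -c "
from h import *
to(466.5,290,19)"
```

```text
t4.47 pos [466.7 287.9 150. ] yawY 69.4 z [-0.002 -0.003 -1.   ] F [ 0.9 -0.2  0.7] T [ 0.1  -0.01 -0.02] w 85.6 g 0.0 q [ 0.85  0.33 -0.29 -0.   -0.95 -2.78]
tool shift mm [  0.8   2.3 131. ]
```

{"name": "arm_command", "arguments": {"steps": [0.0008,0.0023,0.025,0,0,0,0.025,0,0,0,0.025,0,0,0,0.025,0,0,0,0.02,0,0,0,0.011,0,0,0,0,0]}}

```text
clock: 5.35
position: [467.7, 291.2, 20.4]
ee_rot: [0.179, 0.984, -0.0, -0.0]
contact_force: [-0.1, -0.6, 0.5]
gripper_width: 85.1
grasp_force: 0.0
```

{"name": "arm_command", "arguments": {"steps": [0,0,0,0,0,0,0,0,0,0,0,0,0,0,0,0,0,0,0,0,0,0,0,0,0,0,0,0,0,0,0,0], "grip": 0.03}}

```text
clock: 6.35
position: [468.1, 291.6, 21.3]
ee_rot: [0.179, 0.984, 0.001, 0.001]
contact_force: [-0.1, -0.7, 5.8]
gripper_width: 39.3
grasp_force: 62.0
```

```bash
python3 -c "
from h import *
st()"
```

```text
t6.35 pos [468.1 291.6  21.3] yawY 69.3 z [ 0.001  0.001 -1.   ] F [-0.1 -0.7  5.8] T [-0.08  0.26 -0.02] w 39.3 g 62.0 q [ 0.85  0.5  -0.42  0.   -0.65 -2.78]
```

{"name": "arm_command", "arguments": {"steps": [0,0,-0.01,0,0,0,-0.03,0,0,0,-0.035,0,0,0,-0.035,0,0,0,-0.035,0,-0.0205,-0.0282,0,0,-0.0205,-0.0282,0,0,-0.0205,-0.0282,0,0,-0.0205,-0.0282,0,0,-0.0205,-0.0282,0,0,-0.0205,-0.0282,0,0,-0.0205,-0.0282,0,0,-0.0205,-0.0282,0,0,-0.0205,-0.0282,0,0,-0.0205,-0.0282,0,0,-0.0205,-0.0282,0,0,-0.0205,-0.0282,0,0]}}

```text
clock: 8.48
position: [577.4, -113.5, 164.7]
ee_rot: [0.18, 0.984, 0.0, -0.001]
contact_force: [-0.0, 0.9, -2.5]
gripper_width: 39.5
grasp_force: 61.2
```

{"name": "arm_command", "arguments": {"steps": [0,0,0,-0.157,0,0,0,-0.157,0,0,0,-0.157,0,0,0,-0.157,0,0,0,-0.157,0,0,0,0,0,0,0,0]}}

```text
clock: 9.35
position: [577.7, -112.4, 165.0]
ee_rot: [-0.209, 0.978, 0.0, -0.0]
contact_force: [0.3, -0.3, -2.1]
gripper_width: 39.2
grasp_force: 61.3
```

Run:
```python
from h import *
s,M=st()
pan=[]
for n,z in(("top",4),("side",4)):
    I=avg(n);np.save(n+"1.npy",I);c=proj(n,s["position"]+[0,0,0])[0].round();print(n,c)
    pan.append(cv2.warpAffine(I[:,:,::-1],np.float32([[6,0,-6*c[0]+200],[0,6,-6*c[1]+250]]),(400,500),flags=cv2.INTER_CUBIC))
cv2.imwrite("pics/held.png",np.hstack(pan))
```

```text
t9.35 pos [ 577.7 -112.4  165. ] yawY 114.1 z [-0.001  0.    -1.   ] F [ 0.3 -0.3 -2.1] T [-0.   -0.02  0.02] w 39.2 g 61.3 q [ 0.08  0.38 -0.18 -0.   -1.02 -1.23]
top [318. 191.]
side [291. 153.]
```

View pics/held.png

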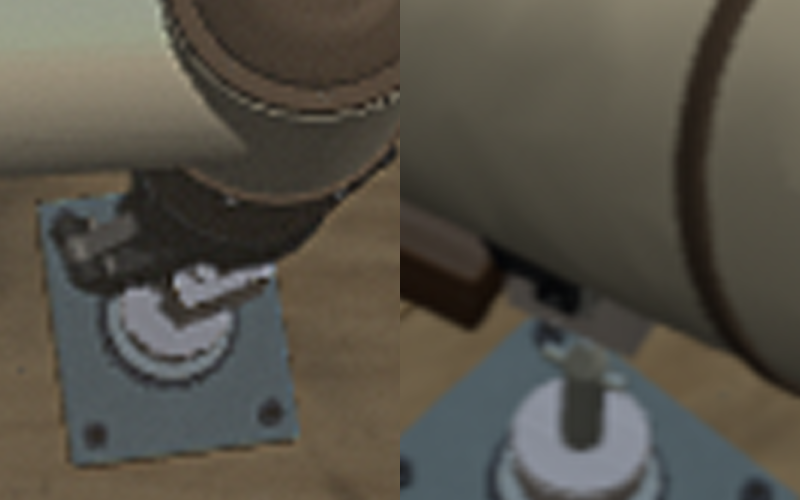

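Run:
```python
from h import *
s=read_state();p=s["position"];a=np.radians(24.1);X=np.array([np.cos(a),np.sin(a),0]);Y=np.array([-X[1],X[0],0])
b=p*[1,1,0]+[0,0,143.7]
for d in(-4,-2,0,2,4):
    print(d,"side",((proj("side",[b+X*(24+d)+Y*20,b+X*(d-24)+Y*20])-[291,153])*6+[200,250]).round().tolist(),
    "top",((proj("top",[b+[0,0,48]+X*(d-24)-Y*20,b+X*(d-24)-Y*20,b+[0,0,48]+X*(d-24)+Y*20])-[318,191])*6+[200,250]).round().tolist())
I=[np.load(n+"1.npy") for n in("side","top")]
o=[]
for J,(u,v) in((I[0],(315,166)),(I[1],(325,196))):
    o.append(cv2.warpAffine(J[:,:,::-1],np.float32([[12,0,-12*u+300],[0,12,-12*v+250]]) if 0 else np.float32([[14,0,-14*(u-20)],[0,14,-14*(v-16)]]),(400,500),flags=cv2.INTER_CUBIC))
cv2.imwrite("pics/held2.png",cv2.convertScaleAbs(np.hstack(o),alpha=1.6))
```

```text
-4 side [[118.0, 308.0], [246.0, 365.0]] top [[277.0, 278.0], [264.0, 302.0], [186.0, 315.0]]
-2 side [[112.0, 306.0], [241.0, 362.0]] top [[275.0, 273.0], [262.0, 297.0], [184.0, 311.0]]
0 side [[107.0, 304.0], [236.0, 360.0]] top [[273.0, 269.0], [260.0, 293.0], [183.0, 306.0]]
2 side [[102.0, 301.0], [230.0, 358.0]] top [[271.0, 264.0], [258.0, 289.0], [181.0, 302.0]]
4 side [[96.0, 299.0], [225.0, 355.0]] top [[269.0, 260.0], [256.0, 285.0], [179.0, 297.0]]
```

Side view: the collar's lower right corner is at panel (236,355). Top view: its face edge runs (183,305)–(274,266). Both put the bore within about 1 mm of the TCP along x. Lowering to just above the cone, then feeling for contact.

{"name": "arm_command", "arguments": {"steps": [-0.0027,0.0003,0.015,0,0,0,0.015,0,0,0,0.009,0,0,0,0,0,0,0,0,0]}}

```text
clock: 10.48
position: [580.8, -111.1, 126.6]
ee_rot: [-0.21, 0.978, -0.0, 0.0]
contact_force: [-0.2, -0.0, -2.7]
gripper_width: 39.3
grasp_force: 61.3
```

{"name": "arm_command", "arguments": {"steps": [0,0,0.002,0,0,0,0.001,0,0,0,0,0]}}

```text
clock: 10.85
position: [580.4, -111.1, 123.4]
ee_rot: [-0.21, 0.978, -0.0, 0.0]
contact_force: [-0.2, -1.0, -2.0]
gripper_width: 38.8
grasp_force: 61.3
```

```bash
python3 -c "
from h import *
to(580,-111,122)"
```

```text
t10.85 pos [ 580.4 -111.1  123.4] yawY 114.3 z [ 0.  0. -1.] F [-0.2 -1.  -2. ] T [-0.05  0.03  0.02] w 38.8 g 61.3 q [ 0.08  0.42 -0.22 -0.   -0.92 -1.23]
tool shift mm [0.3 0.2 1.4]
```

{"name": "arm_command", "arguments": {"steps": [0,0,0.001,0,0,0,0,0,0,0,0.001,0,0,0,0,0]}}

```text
clock: 11.35
position: [580.3, -111.1, 121.2]
ee_rot: [-0.21, 0.978, 0.0, -0.0]
contact_force: [0.5, 0.3, -2.0]
gripper_width: 39.0
grasp_force: 61.3
```

{"name": "arm_command", "arguments": {"steps": [0,0,0.001,0,0,0,0,0]}}

```text
clock: 11.6
position: [580.3, -111.1, 120.2]
ee_rot: [-0.21, 0.978, 0.0, -0.0]
contact_force: [-0.1, -0.1, -2.2]
gripper_width: 38.9
grasp_force: 61.3
```

{"name": "arm_command", "arguments": {"steps": [0,0,0.001,0,0,0,0,0]}}

```text
clock: 11.85
position: [580.3, -111.1, 119.2]
ee_rot: [-0.21, 0.978, 0.0, -0.0]
contact_force: [-0.4, -0.1, -2.3]
gripper_width: 39.0
grasp_force: 61.3
```

{"name": "arm_command", "arguments": {"steps": [0,0,0.001,0,0,0,0,0]}}

```text
clock: 12.1
position: [580.3, -111.1, 118.2]
ee_rot: [-0.21, 0.978, 0.0, -0.0]
contact_force: [0.2, -0.3, -2.1]
gripper_width: 39.1
grasp_force: 61.3
```

{"name": "arm_command", "arguments": {"steps": [0,0,0.001,0,0,0,0,0]}}

```text
clock: 12.35
position: [580.3, -111.1, 117.2]
ee_rot: [-0.21, 0.978, 0.0, -0.0]
contact_force: [-0.4, 0.1, -1.6]
gripper_width: 39.3
grasp_force: 61.3
```

{"name": "arm_command", "arguments": {"steps": [0,0,0.001,0,0,0,0,0]}}

```text
clock: 12.6
position: [580.3, -111.1, 116.2]
ee_rot: [-0.21, 0.978, 0.0, -0.0]
contact_force: [-0.4, 0.4, -1.8]
gripper_width: 39.1
grasp_force: 61.3
```

{"name": "arm_command", "arguments": {"steps": [0,0,0.001,0,0,0,0,0]}}

```text
clock: 12.85
position: [580.3, -111.1, 115.2]
ee_rot: [-0.21, 0.978, 0.0, -0.0]
contact_force: [-0.3, -0.3, -2.3]
gripper_width: 39.3
grasp_force: 61.3
```

{"name": "arm_command", "arguments": {"steps": [0,0,0.003,0,0,0,0.003,0,0,0,0.003,0,0,0,0,0]}}

```text
clock: 13.35
position: [580.3, -111.0, 105.8]
ee_rot: [-0.21, 0.978, 0.0, -0.0]
contact_force: [-0.3, 1.1, -2.3]
gripper_width: 38.9
grasp_force: 61.3
```

{"name": "arm_command", "arguments": {"steps": [0,0,0.004,0,0,0,0.004,0,0,0,0.004,0,0,0,0.004,0,0,0,0,0]}}

```text
clock: 13.98
position: [580.3, -111.1, 89.8]
ee_rot: [-0.21, 0.978, 0.0, -0.0]
contact_force: [-0.4, -0.6, -3.9]
gripper_width: 39.0
grasp_force: 61.3
```

{"name": "arm_command", "arguments": {"steps": [0,0,0.004,0,0,0,0.004,0,0,0,0.004,0,0,0,0.002,0,0,0,0,0]}}

```text
clock: 14.6
position: [580.3, -111.1, 75.9]
ee_rot: [-0.21, 0.978, 0.0, -0.0]
contact_force: [-0.0, 0.2, -3.3]
gripper_width: 38.9
grasp_force: 61.3
```

```bash
python3 -c "
from h import *
st()"
```

```text
t14.60 pos [ 580.3 -111.1   75.9] yawY 114.3 z [-0.  0. -1.] F [-0.   0.2 -3.3] T [ 0.18  0.33 -0.  ] w 38.9 g 61.3 q [ 0.08  0.48 -0.27 -0.   -0.82 -1.23]
```

{"name": "arm_command", "arguments": {"steps": [0.0005,0,0,0,0.0005,0,0,0,0,0,0,0]}}

```text
clock: 14.98
position: [580.0, -111.6, 76.7]
ee_rot: [-0.21, 0.978, -0.0, 0.001]
contact_force: [0.9, -0.2, -2.4]
gripper_width: 38.8
grasp_force: 61.3
```

{"name": "arm_command", "arguments": {"steps": [-0.001,0,0,0,-0.001,0,0,0,0,0,0,0]}}

```text
clock: 15.35
position: [580.5, -110.7, 76.0]
ee_rot: [-0.21, 0.978, 0.0, -0.001]
contact_force: [-2.6, 0.5, -1.6]
gripper_width: 38.9
grasp_force: 61.2
```

{"name": "arm_command", "arguments": {"steps": [0.001,0.0005,0,0,0,0.0005,0,0,0,0,0,0]}}

```text
clock: 15.72
position: [580.5, -110.2, 76.5]
ee_rot: [-0.21, 0.978, -0.0, 0.001]
contact_force: [0.6, -1.4, -2.7]
gripper_width: 39.4
grasp_force: 61.3
```

{"name": "arm_command", "arguments": {"steps": [0,-0.001,0,0,0,-0.001,0,0,0,0,0,0]}}

```text
clock: 16.1
position: [580.2, -111.7, 76.1]
ee_rot: [-0.21, 0.978, 0.0, -0.001]
contact_force: [-2.6, 2.6, -1.9]
gripper_width: 38.8
grasp_force: 61.3
```

{"name": "arm_command", "arguments": {"steps": [0.0003,0.0013,0,0,0,0,0.003,0,0,0,0.003,0,0,0,0,0]}}

```text
clock: 16.6
position: [580.3, -111.0, 70.6]
ee_rot: [-0.21, 0.978, -0.0, 0.0]
contact_force: [-1.3, 0.6, 1.7]
gripper_width: 39.1
grasp_force: 61.8
```

{"name": "arm_command", "arguments": {"steps": [0,0,0.003,0,0,0,0.002,0,0,0,0.002,0,0,0,0,0]}}

```text
clock: 17.1
position: [580.4, -111.0, 64.0]
ee_rot: [-0.21, 0.978, -0.0, 0.0]
contact_force: [-2.8, 1.9, 5.1]
gripper_width: 39.1
grasp_force: 62.2
```

{"name": "arm_command", "arguments": {"steps": [0,0,0.001,0,0,0,0.001,0,0,0,0,0]}}

```text
clock: 17.48
position: [580.3, -111.0, 62.3]
ee_rot: [-0.211, 0.978, -0.0, 0.0]
contact_force: [-2.4, 1.0, 6.8]
gripper_width: 38.9
grasp_force: 62.4
```

```bash
python3 -c "
from h import *
st()"
```

```text
t17.48 pos [ 580.3 -111.    62.3] yawY 114.3 z [ 0.001 -0.    -1.   ] F [-2.4  1.   6.8] T [ 0.49  1.   -0.03] w 38.9 g 62.4 q [ 0.09  0.5  -0.29  0.   -0.79 -1.23]
```

{"name": "arm_command", "arguments": {"steps": [0.0003,0.0003,0.001,0,0,0,0.001,0,0,0,0.001,0,0,0,0,0]}}

```text
clock: 17.98
position: [580.3, -111.0, 59.7]
ee_rot: [-0.211, 0.978, -0.0, 0.001]
contact_force: [-2.5, 0.9, 8.5]
gripper_width: 39.0
grasp_force: 62.5
```

{"name": "arm_command", "arguments": {"steps": [0,0,0.001,0,0,0,0,0]}}

```text
clock: 18.23
position: [580.3, -111.0, 58.8]
ee_rot: [-0.211, 0.978, -0.0, 0.001]
contact_force: [-3.3, 1.4, 8.3]
gripper_width: 38.7
grasp_force: 62.6
```

```bash
python3 -c "
from h import *
st()"
```

```text
t18.23 pos [ 580.3 -111.    58.8] yawY 114.3 z [ 0.002 -0.001 -1.   ] F [-3.3  1.4  8.3] T [ 0.45  1.1  -0.05] w 38.7 g 62.6 q [ 0.09  0.5  -0.29  0.   -0.78 -1.23]
```

{"name": "arm_command", "arguments": {"steps": [0.0003,0.0002,0.0007,0,0,0,0,0]}}

```text
clock: 18.48
position: [580.3, -111.0, 58.3]
ee_rot: [-0.211, 0.978, -0.001, 0.001]
contact_force: [-2.6, 0.4, 10.1]
gripper_width: 38.9
grasp_force: 62.6
```

{"name": "arm_command", "arguments": {"steps": [0,0,0,0.08,0,0,0,0.08,0,0,0,0]}}

```text
clock: 18.85
position: [580.4, -111.2, 58.3]
ee_rot: [-0.132, 0.991, -0.001, 0.001]
contact_force: [-2.7, 0.1, 9.1]
gripper_width: 38.8
grasp_force: 62.6
```

```bash
python3 -c "
from h import *
st()"
```

```text
t18.85 pos [ 580.4 -111.2   58.3] yawY 105.1 z [ 0.003 -0.001 -1.   ] F [-2.7  0.1  9.1] T [ 0.08  0.93 -0.01] w 38.8 g 62.6 q [ 0.09  0.5  -0.29  0.   -0.78 -1.39]
```

{"name": "arm_command", "arguments": {"steps": [0.0003,0,0,0.08,0,0,0,0.08,0,0,0,0]}}

```text
clock: 19.23
position: [580.5, -111.2, 58.3]
ee_rot: [-0.052, 0.999, -0.001, 0.002]
contact_force: [-1.9, -0.5, 8.1]
gripper_width: 39.4
grasp_force: 62.5
```

```bash
python3 -c "
from h import *
st()"
```

```text
t19.23 pos [ 580.5 -111.2   58.3] yawY 96.0 z [ 0.004 -0.001 -1.   ] F [-1.9 -0.5  8.1] T [ 0.06  0.75 -0.08] w 39.4 g 62.5 q [ 0.09  0.5  -0.29  0.   -0.78 -1.55]
```

{"name": "arm_command", "arguments": {"steps": [0,0,0,0.08,0,0,0,0.08,0,0,0,0]}}

```text
clock: 19.6
position: [580.7, -111.2, 58.4]
ee_rot: [0.028, 1.0, -0.0, 0.002]
contact_force: [-1.0, -0.5, 8.1]
gripper_width: 39.2
grasp_force: 62.5
```

```bash
python3 -c "
from h import *
st()"
```

```text
t19.60 pos [ 580.7 -111.2   58.4] yawY 86.8 z [ 0.004 -0.001 -1.   ] F [-1.  -0.5  8.1] T [ 0.01  0.62 -0.06] w 39.2 g 62.5 q [ 0.09  0.5  -0.29  0.   -0.77 -1.71]
```

{"name": "arm_command", "arguments": {"steps": [0,0,0,0.08,0,0,0,0.08,0,0,0,0.08,0,0,0,0]}}

```text
clock: 20.1
position: [580.7, -111.6, 58.4]
ee_rot: [0.147, 0.989, -0.0, 0.002]
contact_force: [-2.2, -1.0, 8.0]
gripper_width: 39.1
grasp_force: 62.5
```

{"name": "arm_command", "arguments": {"steps": [0,0,0,0.08,0,0,0,0.08,0,0,0,0.08,0,0,0,0]}}

```text
clock: 20.6
position: [580.4, -111.8, 58.5]
ee_rot: [0.265, 0.964, -0.0, 0.002]
contact_force: [-3.2, -2.7, 8.4]
gripper_width: 39.0
grasp_force: 62.5
```

```bash
python3 -c "
from h import *
st()"
```

```text
t20.60 pos [ 580.4 -111.8   58.5] yawY 59.3 z [ 0.003 -0.002 -1.   ] F [-3.2 -2.7  8.4] T [-0.61  0.76 -0.01] w 39.0 g 62.5 q [ 0.08  0.5  -0.29  0.   -0.78 -2.19]
```

{"name": "arm_command", "arguments": {"steps": [0.0002,-0.0005,0,0.087,0,0,0,0.087,0,0,0,0]}}

```text
clock: 20.98
position: [580.2, -111.9, 58.5]
ee_rot: [0.348, 0.938, 0.0, 0.002]
contact_force: [-1.2, -1.4, 8.5]
gripper_width: 39.1
grasp_force: 62.5
```

{"name": "arm_command", "arguments": {"steps": [0,-0.0003,0,0.087,0,0,0,0.087,0,0,0,0]}}

```text
clock: 21.35
position: [580.1, -112.1, 58.5]
ee_rot: [0.428, 0.904, 0.0, 0.002]
contact_force: [-0.9, -1.5, 8.8]
gripper_width: 39.1
grasp_force: 62.5
```

```bash
python3 -c "
from h import *
st()"
```

```text
t21.35 pos [ 580.1 -112.1   58.5] yawY 39.4 z [ 0.004 -0.001 -1.   ] F [-0.9 -1.5  8.8] T [-0.33  0.68 -0.07] w 39.1 g 62.5 q [ 0.08  0.5  -0.29  0.   -0.77 -2.54]
```

{"name": "arm_command", "arguments": {"steps": [0,0,-0.002,0,0,0,-0.002,0,0,0,0,0]}}

```text
clock: 21.72
position: [580.0, -112.0, 62.3]
ee_rot: [0.427, 0.904, 0.0, 0.002]
contact_force: [-1.4, -1.4, 6.4]
gripper_width: 39.3
grasp_force: 62.3
```

{"name": "arm_command", "arguments": {"steps": [0,0,-0.001,0,0,0,0,0]}}

```text
clock: 21.98
position: [580.0, -112.0, 63.1]
ee_rot: [0.427, 0.904, 0.0, 0.002]
contact_force: [-1.0, -1.1, 5.9]
gripper_width: 38.8
grasp_force: 62.3
```

```bash
python3 -c "
from h import *
st()"
```

```text
t21.98 pos [ 580.  -112.    63.1] yawY 39.4 z [ 0.004 -0.001 -1.   ] F [-1.  -1.1  5.9] T [-0.38  0.38 -0.03] w 38.8 g 62.3 q [ 0.08  0.49 -0.29  0.   -0.78 -2.54]
```

{"name": "arm_command", "arguments": {"steps": [0,0,-0.001,0,0,0,0,0]}}

```text
clock: 22.22
position: [580.0, -112.0, 63.9]
ee_rot: [0.427, 0.904, 0.0, 0.002]
contact_force: [0.1, -2.2, 6.0]
gripper_width: 39.4
grasp_force: 62.2
```

{"name": "arm_command", "arguments": {"steps": [0,0,-0.0007,0,0,0,0,0]}}

```text
clock: 22.48
position: [580.0, -111.9, 64.3]
ee_rot: [0.428, 0.904, 0.0, 0.002]
contact_force: [0.5, -3.6, 5.3]
gripper_width: 39.0
grasp_force: 62.0
```

```bash
python3 -c "
from h import *
st()"
```

```text
t22.48 pos [ 580.  -111.9   64.3] yawY 39.4 z [ 0.004 -0.001 -1.   ] F [ 0.5 -3.6  5.3] T [-0.92 -0.13  0.01] w 39.0 g 62.0 q [ 0.08  0.49 -0.29  0.   -0.79 -2.54]
```

{"name": "arm_command", "arguments": {"steps": [0,0,-0.0007,0,0,0,0,0]}}

```text
clock: 22.72
position: [579.9, -111.8, 64.4]
ee_rot: [0.428, 0.904, 0.0, 0.002]
contact_force: [3.2, -3.6, 2.8]
gripper_width: 39.0
grasp_force: 61.7
```

```bash
python3 -c "
from h import *
st()"
```

```text
t22.73 pos [ 579.9 -111.8   64.4] yawY 39.4 z [ 0.003 -0.001 -1.   ] F [ 3.2 -3.6  2.8] T [-1.28 -0.71 -0.01] w 39.0 g 61.7 q [ 0.08  0.49 -0.29  0.   -0.79 -2.54]
```

{"name": "arm_command", "arguments": {"steps": [-0.0004,0,-0.0003,0,0,0,0,0]}}

```text
clock: 22.98
position: [579.8, -111.8, 64.4]
ee_rot: [0.428, 0.904, 0.0, 0.001]
contact_force: [2.7, -5.0, 0.8]
gripper_width: 38.8
grasp_force: 61.6
```

{"name": "arm_command", "arguments": {"steps": [0,0,0,0,0,0,0,0,0,0,0,0,0,0,0,0,0,0,0,0,0,0,0,0], "grip": 0.08}}

```text
clock: 23.72
position: [578.5, -111.6, 64.3]
ee_rot: [0.428, 0.904, 0.0, -0.0]
contact_force: [0.6, 0.2, 0.3]
gripper_width: 80.1
grasp_force: 0.0
```

{"name": "arm_command", "arguments": {"steps": [0,0,-0.005,0,0,0,-0.01,0,0,0,-0.02,0,0,0,-0.03,0,0,0,-0.03,0,0,0,-0.03,0,0,0,-0.03,0,0,0,-0.02,0]}}

```text
clock: 24.72
position: [579.0, -111.7, 242.1]
ee_rot: [0.428, 0.904, 0.001, 0.001]
contact_force: [-0.1, -0.3, -0.5]
gripper_width: 79.8
grasp_force: 0.0
```

{"name": "arm_command", "arguments": {"steps": [0.03,-0.03,0,0,0.03,-0.03,0,0,0.03,-0.03,0,0,0.03,-0.03,0,0,0.03,-0.03,0,0,0.03,-0.03,0,0,0,0,0,0]}}

```text
clock: 25.6
position: [322.9, -86.7, 240.2]
ee_rot: [0.427, 0.904, 0.001, 0.001]
contact_force: [1.5, -0.9, 1.2]
gripper_width: 80.1
grasp_force: 0.0
```

Run:
```python
from h import *
st()
pan=[]
for n in("top","side"):
    I=avg(n);c=proj(n,[580,-111.5,70])[0].round()
    pan.append(cv2.warpAffine(I[:,:,::-1],np.float32([[7,0,-7*c[0]+200],[0,7,-7*c[1]+200]]),(400,400),flags=cv2.INTER_CUBIC))
cv2.imwrite("pics/end.png",np.hstack(pan))
```

```text
t25.60 pos [322.9 -86.7 240.2] yawY 39.4 z [ 0.003  0.001 -1.   ] F [ 1.5 -0.9  1.2] T [ 0.02 -0.09  0.03] w 80.1 g 0.0 q [ 0.24 -0.16 -0.6  -0.   -1.13 -2.69]
```

View pics/end.png

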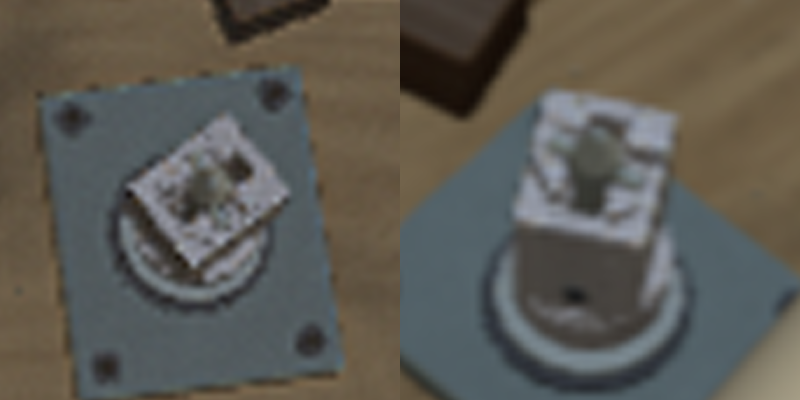

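The collar sits square on the disc with the pin lying across the keyway (pin at (565,150)–(645,180) in the side panel). The gripper is clear.

```bash
python3 -c "
from bench import *
print(job_done())"
```

```text
the job is handed in; nothing more can be done
None
```

The collar is on the grey pillar, turned 75° clockwise with the pin resting in its groove and the gripper clear; I handed the job in at about 26 s, and the hand-in returned no verdict.

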